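# Unhook the square alignment plate and stand it in its holder

### The arm

A 6-joint arm with a two-finger parallel gripper is mounted at the origin on a cart in front of the work surface, level with it; the furniture and walls round the work are solid. World frame = base frame: x ahead of the robot, y to its left, z up, the work surface at z = 0. Lengths are in m, angles in rad, forces in N, time in s.
With the tool pointing down it reaches from about 0.225 to 0.725 m from the base axis. Payload 3.1 kg.
Tool frame: the origin (TCP) lies midway between the tips of the shut fingers; the grasp point (between the pads) lies 19 mm behind it; z points along the fingers, y is the line along which they close (so a half turn about z gives the same grasp; the last joint's range is limited). The gripper opens to 85 mm and grips with 20 to 120 N. Pads are 22 mm wide; open, the fingers measure 114 mm over their backs; the gripper's body (76 mm by 85 mm) begins 54 mm behind the grasp point. The pads swing forward as they close: fully open they stand 13 mm farther back than shut.
Start: joints at [0.988, 0.048, 0.099, 1.622, 0, 1.443], TCP at [0.231, 0.472, 0.231] pointing down, gripper open.
Joint ranges: [-2.91, 2.91], [-0.99, 1.94], [-1.21, 1.42], [-2.12, 2.29], [-1.49, 1.47], [-3.14, 3.14]. Speed limits (rad/s): [2.79, 2.79, 3.14, 3.14, 3.14, 3.14].

### API

Orientations are given as a unit quaternion [w, x, y, z].
In Python, from plant import * gives the robot as it stands.
- The arm moves only by the tool servo_tool, never from a script. Its argument "increments" is a list of rows, each an object with "hand": the finger opening in cm, from 0 to 8.54; "dp": the shift along the world's x, y, z in cm, a list of three; "turn": the turn, a rotation vector about the world's x, y, z in degrees, a list of three. In form: [{"hand": hand, "dp": [dx, dy, dz], "turn": [ax, ay, az]}, ...]. A call has 1 to 8 rows; each row shifts and turns the commanded pose from where the row before left it; what a row does not reach is not made up. A row lasts 1/10 s, in which the tool goes at most 50 mm and 8.59 degrees, less where a joint would pass 70% of its speed; a pose out of reach is approached as far as the arm can. A call is refused whole if a number of a shift passes 5 or a number of a turn 8.59, either way. A call with a gripper value outside its range is refused whole. The fingers move at their own pace and stop on an object; "grip_force" is the grip in N (left out, the last holds). Time passes only in rows, so rows that do not move let the fingers close. It gives the time, the measured TCP pose, the force, the opening and the grip force at its end, in the units of the state.
- get_obs(): the state, without advancing time (a new reading comes with each control period).
- get_image(name): name is "side" or "top"; returns the picture (420x560x3 uint8, red, green, blue); there is no depth.
- camera_params(name): a dict with "K" (3x3 intrinsics, pixels), "extrinsics" (4x4, takes a point from world to camera coordinates). Camera axes: x right, y down, z forward; pixel columns grow to the right and rows downward; lengths in m; the calibration is good to about 2 mm. A picture is of the moment at which its call begins. camera_params takes no time and is no camera call.
- finish_job(): hands the job in; it is judged then, once.
The state is a dict: "clock": time; "q": joint angles; "qd": joint speeds; "effort": joint torques, N m; "tool_pos": TCP position; "tcp_rot": TCP orientation; "contact_force": force on the tool from outside, world axes, zero at the start; "torque": the same for the moment, N m; "finger_gap": finger opening in m; "grip_force": force on a finger pad.
Only numpy, scipy, OpenCV 4.12 (cv2) and the standard library are available. Lean on these libraries where they do the work, as an engineer would, in place of code of your own. Each camera call takes 0.05 s, during which the arm holds its last target. There are 200 camera calls.

### The job

Take the alignment plate with the square panel off its barbed hook without wrenching it against the hook: raise it, tilt it and back it out over the barb. Then stand it upright, grip end up, fully down in the slot of the slotted holder. Leave the plate with the round panel hanging and do not disturb the other things.

Things in the scene. Friction and masses are not known exactly. Their poses are not given: they have to be found in the camera images.
- rack: Fixed low hanger rack: base plate 100 x 200 x 10 mm, two posts at its y = +-85, a 12 mm crossbar along y at x 0, z 115, and two like barbed hooks of 6 mm rod along its +x (roughly towards the robot) at y = +-52. Rod axis: level at z 115 from the crossbar to x 65, up to (75, 131), back to the tip at (67, 137). Nothing stands above z 140. Origin on the table under the crossbar's middle; z up.
- hook_left (a point): Rod axis at the bend of the hook on the rack's +y side: (65, 52, 115) mm in the rack's frame; axes as the rack's. The plates' holes are too low to pass the barb upright (it takes 18 degrees or more).
- hook_right (a point): The same point of the hook on the rack's -y side: (65, -52, 115) mm. Axes as the rack's.
- square_plate: Plate to move: aluminium, 5 mm thick, 144 mm tall, about 70 g; square panel 50 wide, 52 tall with a 16 mm aperture at the foot; neck 34 wide with a hanging hole 18 wide, 28 high (58 to 86 mm up); black grip block on top, 12 thick (its x), 28 wide, 110 to 144 mm up. Hangs upright on either hook, 20 to 40 mm out from the crossbar. Origin: middle of the foot; x normal to it, z up.
- square_plate_eye (a point): Middle of the upper edge of its hanging hole, 86 mm above its origin. A clear way off (mm out from the bend, mm above the rod's axis, tilt with the grip leaning back to the crossbar and foot swung out): (-7, 8, 0 deg), (-7, 19, 0), (-7, 21, 30), (-5, 25, 36), (0, 28, 36), (3, 30, 36), (45, 30, 36); about 3 mm to spare.
- square_plate_grip (a point): Centre of the grip of the square plate, 131 mm above its origin. As it hangs, its broad faces are square to the hook (its x along the rack's x).
- round_plate: The plate to leave hanging on the other hook: same hole, neck and grip, but the panel is a 52 mm round disc. Origin and axes as the square plate's.
- holder: Fixed slotted holder: steel base 70 x 94 x 8 mm, aluminium slot along its y, 8 mm wide (x), 62 mm long, ends closed, top open. Slot floor 8 mm above the table, parallel walls to 28 mm, then lips flared to 24 mm wide at 38 mm. Origin: on the table under the slot's middle; x across the slot, z up. Home: the square plate's foot on the slot floor, its x along the holder's x, either way round.
- slot_floor (a point): Middle of the slot's floor, 8 mm above the table; axes as the holder's.
- lens_tube: Bystander: black lens tube with a cap, 32 mm across, 56 mm tall, standing loose. Origin under its middle.
- fork: Bystander: flat steel clamping fork, 42 x 70 x 16 mm, lying loose. Origin under its middle.
- dropper: Bystander: brown dropper bottle, 29 mm across, 89 mm tall, standing loose. Origin under its middle.

How it is judged:
By the outcome, as a careful person would: the job done as asked, in the order asked, and still so for the second after the job is handed in, with the robot touching nothing.
It also fails if it takes over 53 s, if anything falls off the work surface, if the arm or the gripper's body presses on something with over 40 N, if the wrist force passes 120 N, or if a joint passes its speed limit or range.

## Working session

There is one attempt and no reset: what is moved stays moved. The work goes in short steps, Python scripts to look and compute and a tool call to move; the robot and the scene stay as the last step left them, time stands still between calls to the robot, and variables do not carry over. Pictures are saved under pics/ and viewed, at most 10 in all, crops included, and the job is handed in when it is done.

Besides the shell and the picture viewer there is one more tool, called after "Call:" as name(argument=value, ...), one argument or row to a line, values as JSON. servo_tool: Moves the arm, as the interface text tells. Its arguments: {"type":"object","properties":{"increments":{"type":"array"},"grip_force":{"type":"number"}},"required":["increments"]}

```bash
mkdir -p pics; python3 - <<'E'
from plant import *
import cv2,numpy as np
for n in("side","top"):
    cv2.imwrite(f"pics/{n}0.png",get_image(n)[:,:,::-1])
    p=camera_params(n);print(n,np.round(p["K"],1).tolist(),np.round(p["extrinsics"],4).tolist())
print(get_obs())
E
```

```text
side [[380.5, 0.0, 272.2], [0.0, 380.5, 208.9], [0.0, 0.0, 1.0]] [[0.91, -0.414, -0.0232, -0.534], [-0.1678, -0.3166, -0.9336, 0.2409], [0.3792, 0.8535, -0.3576, 0.6443], [0.0, 0.0, 0.0, 1.0]]
top [[422.2, 0.0, 279.1], [0.0, 422.2, 210.4], [0.0, 0.0, 1.0]] [[-0.0268, -0.9996, 0.0008, 0.0656], [-0.9903, 0.0265, -0.1361, 0.6166], [0.1361, -0.0045, -0.9907, 1.0602], [0.0, 0.0, 0.0, 1.0]]
{'clock': 0.1, 'q': array([9.88177762e-01, 4.86757709e-02, 9.77290939e-02, 1.62199444e+00,
       1.43418457e-05, 1.44299467e+00]), 'qd': array([-0.00031952, -0.00092136,  0.00308377,  0.00133809,  0.00011352,
        0.00074503]), 'effort': array([ 3.19941173e-03, -3.39851868e+01,  3.20935500e+01,  1.58448005e-02,
       -5.22632007e-06, -1.23221770e-05]), 'tool_pos': array([0.23033025, 0.47115621, 0.23022195]), 'tcp_rot': array([-3.79689216e-04,  2.25453337e-01,  9.74253377e-01, -1.00295651e-03]), 'contact_force': array([-0.05450524, -0.84538594, -0.29075945]), 'torque': array([-0.0289192 ,  0.02808911, -0.00281076]), 'grip_force': 0.0, 'finger_gap': 0.08553204832367944}
```

View pics/side0.png

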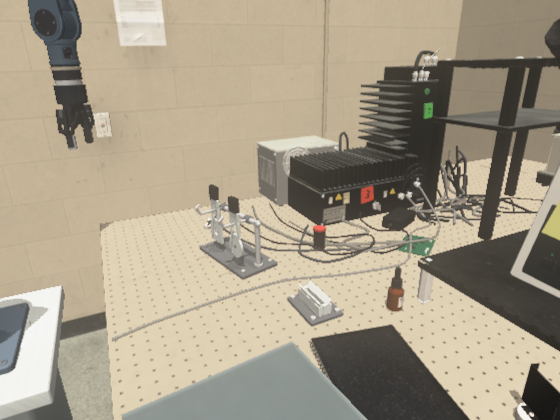

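View pics/top0.png

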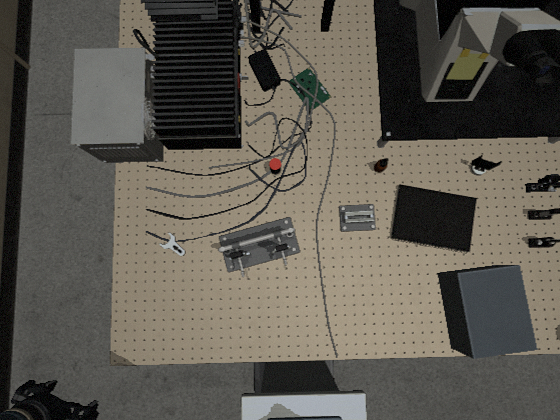

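The side view shows the rack near (237,240) with two plates, grips at (214,192) and (233,204), and the holder at (315,302). The top view has the rack near (258,245), holder at (357,218) and fork at (173,244). I'll enlarge both rack and holder areas.

```bash
python3 - <<'E'
import cv2,numpy as np
s=cv2.imread("pics/side0.png");t=cv2.imread("pics/top0.png")
a=cv2.resize(s[175:325,190:350],None,fx=3.75,fy=3.75,interpolation=cv2.INTER_CUBIC)
cv2.imwrite("pics/c1.png",a)
a=cv2.resize(t[190:290,205:385],None,fx=4.4,fy=4.4,interpolation=cv2.INTER_CUBIC)
cv2.imwrite("pics/c2.png",a)
E
```

```text
(no output)
```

View pics/c1.png

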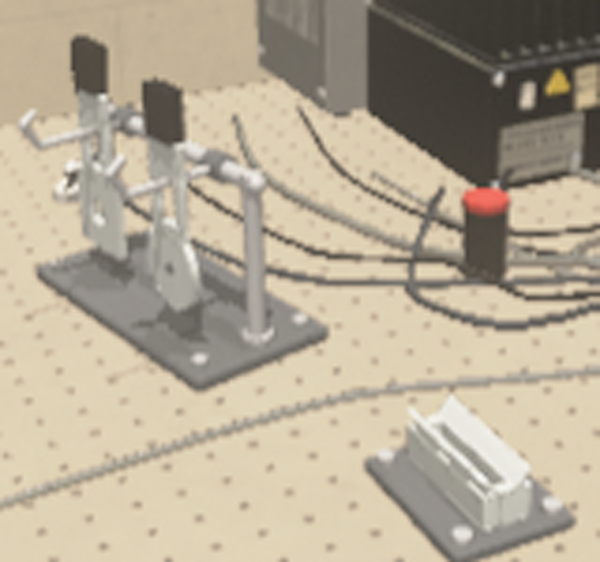

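View pics/c2.png

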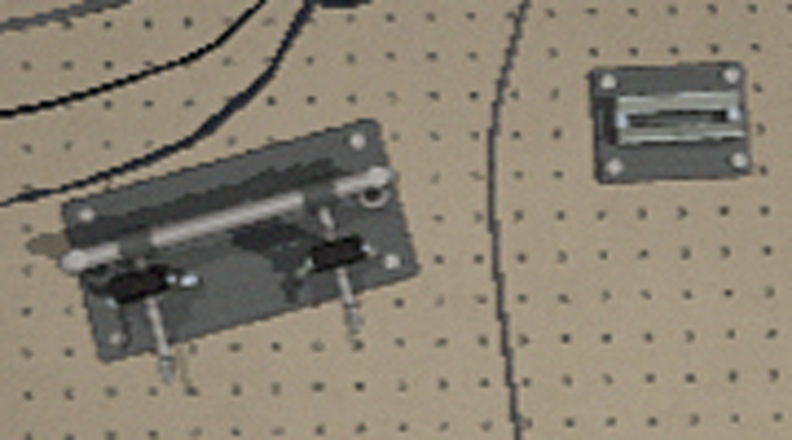

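The left (+y) hook carries the square plate: side crop grip face (73..107, 36..95), panel below it at (105,220). The round one is nearer at crop (163,112). In the top crop the rack base corners are (62,203),(378,120),(418,270),(102,360). The holder's base corners are (592,70),(740,62),(750,172),(598,182).

```bash
cat > h.py <<'E'
from plant import *
import numpy as np,cv2
C={n:camera_params(n) for n in("side","top")}
def ray(n,u,v):
    E=C[n]["extrinsics"];d=E[:3,:3].T@np.linalg.solve(C[n]["K"],[u,v,1]);return -E[:3,:3].T@E[:3,3],d/np.linalg.norm(d)
def onz(n,u,v,z):
    o,d=ray(n,u,v);return o+d*(z-o[2])/d[2]
def tri(a,b):
    (o1,d1),(o2,d2)=ray("side",*a),ray("top",*b)
    s=np.linalg.lstsq(np.c_[d1,-d2],o2-o1,rcond=None)[0]
    p,q=o1+d1*s[0],o2+d2*s[1];return (p+q)/2,np.linalg.norm(p-q)
def proj(n,p):
    E=C[n]["extrinsics"];c=C[n]["K"]@(E[:3,:3]@np.asarray(p)+E[:3,3]);return c[:2]/c[2]
def s_(U,V):return ((U+.5)/3.75-.5+190,(V+.5)/3.75-.5+175)
def t_(U,V):return ((U+.5)/4.4-.5+205,(V+.5)/4.4-.5+190)
E
python3 - <<'E'
from h import *
np.set_printoptions(precision=4,suppress=True)
for n in C:print(n,ray(n,280,210)[0])
R=[onz("top",*t_(*p),.01) for p in[(62,203),(378,120),(418,270),(102,360)]]
H=[onz("top",*t_(*p),.008) for p in[(592,70),(740,62),(750,172),(598,182)]]
yaw=lambda P:np.degrees([np.arctan2(*(P[0]-P[1])[[0,1]]*[-1,1]),np.arctan2(*(P[3]-P[2])[[0,1]]*[-1,1])])
for P in(R,H):print(np.array(P)[:,:2],np.mean(P,0),yaw(P),np.linalg.norm(P[0]-P[1]),np.linalg.norm(P[1]-P[2]))
L,Rr=[onz("top",*t_(*p),.115) for p in[(73,262),(380,176)]]
print("bar",L,Rr,(L+Rr)/2,yaw([L,Rr,Rr,L])[0])
print("bar R tri",tri(s_(255,183),t_(380,176)))
t=cv2.imread("pics/top0.png");g=cv2.cvtColor(t,cv2.COLOR_BGR2GRAY)
s=cv2.imread("pics/side0.png");gs=cv2.cvtColor(s,cv2.COLOR_BGR2GRAY)
def blobs(g,off,box,th):
    x,y=off;m=(g[y:y+box[1],x:x+box[0]]<th).astype(np.uint8)
    n,l,st,c=cv2.connectedComponentsWithStats(m)
    for i in range(1,n):
        if st[i,4]>25:
            cn=np.argwhere(l==i)[:,::-1].astype(np.float32)
            print(th,st[i],c[i]+off,[np.round(a,1) for a in cv2.minAreaRect(cn+np.float32(off))])
for th in(28,40):blobs(g,(222,240),(75,25),th)
blobs(gs,(205,180),(40,40),70)
E
```

```text
side [ 0.2821 -0.6947  0.4429]
top [0.4682 0.054  1.1342]
[[ 0.5586  0.2118]
 [ 0.6041  0.0189]
 [ 0.5124 -0.0024]
 [ 0.4638  0.1886]] [0.5347 0.1042 0.01  ] [13.2727 14.2761] 0.19822391147933807 0.09415511734277976
[[ 0.6317 -0.1133]
 [ 0.6342 -0.2043]
 [ 0.5664 -0.2065]
 [ 0.5628 -0.1137]] [ 0.5988 -0.1594  0.008 ] [1.5938 2.2353] 0.09103418630673939 0.06783034444431282
bar [0.5177 0.1913 0.115 ] [0.5603 0.022  0.115 ] [0.539  0.1067 0.115 ] 14.145632853464196
bar R tri (array([0.5622, 0.0214, 0.1154]), np.float64(0.003943294999662116))
40 [53  4 13  8 57] [280.8596 247.193 ] [array([281. , 247.2]), array([ 5.8, 11.7]), np.float64(74.1)]
40 [ 7 10 15  9 79] [236.1519 254.1266] [array([236.1, 254.3]), array([ 6.3, 13.9]), np.float64(71.6)]
```

```bash
python3 - <<'E'
from h import *
np.set_printoptions(precision=4,suppress=True)
t=cv2.imread("pics/top0.png");s=cv2.imread("pics/side0.png")
def big(img,box,f):
    x,y,w,h=box;m=f(cv2.cvtColor(img,cv2.COLOR_BGR2GRAY)[y:y+h,x:x+w]).astype(np.uint8)
    n,l,st,c=cv2.connectedComponentsWithStats(m);i=1+np.argmax(st[1:,4])
    p=np.argwhere(l==i)[:,::-1].astype(np.float32)+np.float32([x,y]);r=cv2.minAreaRect(p)
    return p.mean(0),r,cv2.boxPoints(r)
st,_,_=big(s,(207,180,14,24),lambda g:g<80);sr,_,_=big(s,(227,192,14,22),lambda g:g<80)
print(st,sr)
print("square grip",tri(st,(236.1,254.3)),onz("top",236.1,254.3,.176))
print("round grip",tri(sr,(281,247.2)),onz("top",281,247.2,.176))
# holder base: not-beige (low saturation)
hsv=cv2.cvtColor(t,cv2.COLOR_BGR2HSV)[195:245,335:380]
m=(hsv[...,1]<45).astype(np.uint8);m=cv2.morphologyEx(m,cv2.MORPH_OPEN,np.ones((3,3)))
n,l,stt,c=cv2.connectedComponentsWithStats(m);i=1+np.argmax(stt[1:,4])
r=cv2.minAreaRect((np.argwhere(l==i)[:,::-1]+[335,195]).astype(np.float32));print("holder rect",r,[onz("top",*p,.008)[:2] for p in cv2.boxPoints(r)],onz("top",*r[0],.008))
print("slot mid at z.038",onz("top",*t_(681,119),.038))
# lips: bright
print("lips tri, left/right lip ends far+near", tri(s_(408,408),t_(618,96)),tri(s_(452,400),t_(618,96)))
print("base corners tri",tri(s_(460,560),t_(598,182)),tri(s_(573,520),t_(750,172)))
# crossbar/hook tip
print("hookL bend tri",tri(s_(40,142),t_(168,370)),"hookL tip",tri(s_(30,114),t_(168,375)))
E
python3 -c "
import cv2
t=cv2.imread('pics/top0.png')
cv2.imwrite('pics/c3.png',cv2.hconcat([cv2.resize(t[200:238,335:380],None,fx=8,fy=8,interpolation=2),cv2.resize(t[240:278,225:270],None,fx=8,fy=8,interpolation=2)]))"
```

```text
[213.1731 192.5   ] [232.9032 204.6774]
square grip (array([0.5038, 0.1511, 0.1582]), np.float64(0.0018443680755450493)) [0.5022 0.1496 0.176 ]
round grip (array([0.5175, 0.0473, 0.1588]), np.float64(0.0023587744881519344)) [0.5155 0.0477 0.176 ]
holder rect ((356.99139404296875, 217.35345458984375), (26.072580337524414, 35.526824951171875), 86.633544921875) [array([ 0.6321, -0.1115]), array([ 0.6353, -0.2075]), array([ 0.5647, -0.2075]), array([ 0.5617, -0.1123])] [ 0.5983 -0.1597  0.008 ]
slot mid at z.038 [ 0.5965 -0.1603  0.038 ]
lips tri, left/right lip ends far+near (array([ 0.6019, -0.1201,  0.0339]), np.float64(0.02122687297867261)) (array([ 0.6128, -0.1245,  0.0355]), np.float64(0.0025030019171775127))
base corners tri (array([ 0.5892, -0.1333, -0.0566]), np.float64(0.04601247149370263)) (array([ 0.5917, -0.2182,  0.0234]), np.float64(0.060265829984802385))
hookL bend tri (array([0.4621, 0.139 , 0.1186]), np.float64(0.008694862257848107)) hookL tip (array([0.4586, 0.1376, 0.1385]), np.float64(0.006283771274776979))
```

View pics/c3.png

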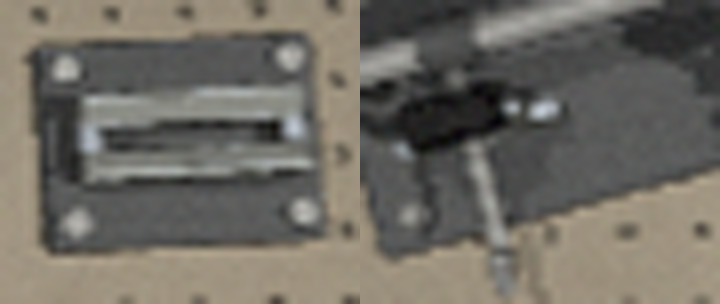

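The crop shows the slot centre near top pixel (357.6,216.4), with long axis about 2° off world y. The square plate's grip is at (236,254), with its hook running to the barb at about (242,275). Moving above the grip.

Call:
servo_tool(
  increments=[
    {"hand":8.5,"dp":[2.72,-3.21,0],"turn":[0,0,-5]},
    {"hand":8.5,"dp":[2.72,-3.21,0],"turn":[0,0,-5]},
    {"hand":8.5,"dp":[2.72,-3.21,0],"turn":[0,0,-5]},
    {"hand":8.5,"dp":[2.72,-3.21,0],"turn":[0,0,-5]},
    {"hand":8.5,"dp":[2.72,-3.21,0],"turn":[0,0,-5]},
    {"hand":8.5,"dp":[2.72,-3.21,0],"turn":[0,0,-5]},
    {"hand":8.5,"dp":[2.72,-3.21,0],"turn":[0,0,-5]},
    {"hand":8.5,"dp":[2.72,-3.21,0],"turn":[0,0,-5]},
  ],
  grip_force=40,
)

```text
clock: 0.9
tool_pos: [0.4488, 0.2133, 0.2308]
tcp_rot: [-0.0, 0.547, 0.837, -0.0]
contact_force: [0.1, -0.0, 0.5]
finger_gap: 0.0849
grip_force: 0.0
```

Call:
servo_tool(
  increments=[
    {"hand":8.5,"dp":[2.72,-3.21,0],"turn":[0,0,-5]},
    {"hand":8.5,"dp":[2.72,-3.21,0],"turn":[0,0,-5]},
    {"hand":7,"dp":[0,0,0],"turn":[0,0,0]},
    {"hand":5,"dp":[0,0,0],"turn":[0,0,0]},
    {"hand":5,"dp":[0,0,0],"turn":[0,0,0]},
  ],
)

```text
clock: 1.4
tool_pos: [0.5019, 0.1512, 0.231]
tcp_rot: [-0.001, 0.616, 0.788, -0.0]
contact_force: [-0.4, -0.4, -0.0]
finger_gap: 0.0502
grip_force: 0.0
```

```bash
python3 - <<'E'
from h import *
s=get_image("side")[:,:,::-1];t=get_image("top")[:,:,::-1]
cv2.imwrite("pics/d1.png",cv2.hconcat([cv2.resize(s[120:270,170:270],(400,600),interpolation=2),cv2.resize(t[220:290,212:258],(394,600),interpolation=2)]))
E
```

```text
(no output)
```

View pics/d1.png

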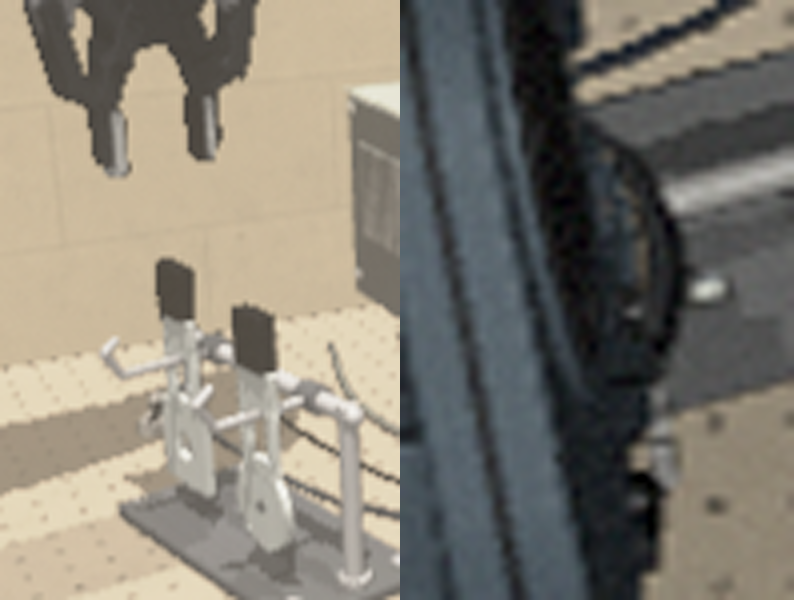

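The fingers straddle the square plate's grip: gap middle at side crop (158,165), grip top at (175,262). Descending and closing.

Call:
servo_tool(
  increments=[
    {"hand":5,"dp":[0,-0.1,-2],"turn":[0,0,0]},
    {"hand":5,"dp":[0,0,-2],"turn":[0,0,0]},
    {"hand":5,"dp":[0,0,-2],"turn":[0,0,0]},
    {"hand":4.5,"dp":[0,0,-1.5],"turn":[0,0,0]},
    {"hand":4,"dp":[0,0,-1.1],"turn":[0,0,0]},
    {"hand":3.5,"dp":[0,0,0],"turn":[0,0,0]},
    {"hand":3,"dp":[0,0,0],"turn":[0,0,0]},
    {"hand":2.4,"dp":[0,0,0],"turn":[0,0,0]},
  ],
  grip_force=40,
)

```text
clock: 2.3
tool_pos: [0.5034, 0.1498, 0.1466]
tcp_rot: [0.001, 0.616, 0.788, 0.001]
contact_force: [0.5, -0.5, 0.3]
finger_gap: 0.0239
grip_force: 0.0
```

Call:
servo_tool(
  increments=[
    {"hand":2,"dp":[0,0,0],"turn":[0,0,0]},
    {"hand":1.7,"dp":[0,0,0],"turn":[0,0,0]},
    {"hand":1.4,"dp":[0,0,0],"turn":[0,0,0]},
    {"hand":1.1,"dp":[0,0,0],"turn":[0,0,0]},
    {"hand":0.8,"dp":[0,0,0],"turn":[0,0,0]},
    {"hand":0.5,"dp":[0,0,0],"turn":[0,0,0]},
    {"hand":0.5,"dp":[0,0,0],"turn":[0,0,0]},
  ],
)

```text
clock: 3.0
tool_pos: [0.5029, 0.1496, 0.1457]
tcp_rot: [0.0, 0.616, 0.788, 0.0]
contact_force: [0.1, -0.1, 2.2]
finger_gap: 0.0118
grip_force: 40.9
```

```bash
python3 - <<'E'
from h import *
o=get_obs();print(o["q"],o["contact_force"],o["torque"])
s=get_image("side")[:,:,::-1];t=get_image("top")[:,:,::-1]
cv2.imwrite("pics/d2.png",cv2.resize(s[160:270,185:265],(436,600),interpolation=2))
E
```

```text
[ 1.61397004e-01  4.39056527e-02 -7.49909555e-02  1.45118960e+00
 -9.82072453e-05  1.48885464e+00] [ 0.07915217 -0.08950144  2.17039952] [-0.04669543  0.02710827 -0.02416264]
```

View pics/d2.png

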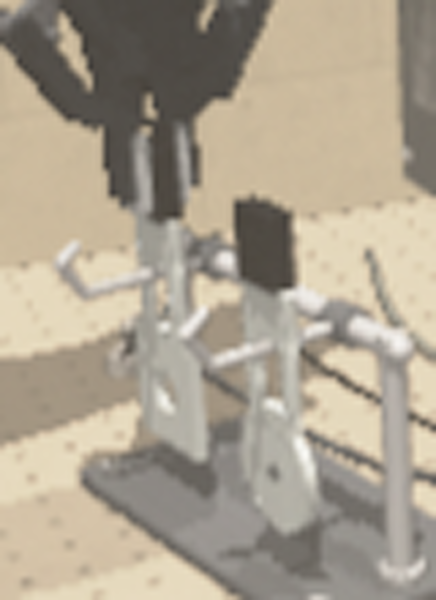

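The grip is held at 11.8 mm, with the round plate untouched and the rod visible through the hole at crop (160,272). Raising 5 mm, then sliding out 33.6 mm along the rod.

Call:
servo_tool(
  increments=[
    {"hand":0.5,"dp":[0,0,0.25],"turn":[0,0,0]},
    {"hand":0.5,"dp":[0,0,0.25],"turn":[0,0,0]},
    {"hand":0.5,"dp":[0,0,0],"turn":[0,0,0]},
    {"hand":0.5,"dp":[-0.55,-0.14,0],"turn":[0,0,0]},
    {"hand":0.5,"dp":[-0.55,-0.14,0],"turn":[0,0,0]},
    {"hand":0.5,"dp":[-0.55,-0.14,0],"turn":[0,0,0]},
    {"hand":0.5,"dp":[-0.55,-0.14,0],"turn":[0,0,0]},
    {"hand":0.5,"dp":[0,0,0],"turn":[0,0,0]},
  ],
)

```text
clock: 3.9
tool_pos: [0.4797, 0.1439, 0.1503]
tcp_rot: [-0.0, 0.616, 0.788, -0.0]
contact_force: [-0.6, 0.5, -1.6]
finger_gap: 0.0111
grip_force: 40.6
```

Call:
servo_tool(
  increments=[
    {"hand":0.5,"dp":[-0.5,-0.13,0],"turn":[0,0,0]},
    {"hand":0.5,"dp":[-0.5,-0.12,0],"turn":[0,0,0]},
    {"hand":0.5,"dp":[0,0,0],"turn":[0,0,0]},
  ],
)

```text
clock: 4.2
tool_pos: [0.47, 0.1414, 0.1503]
tcp_rot: [-0.0, 0.616, 0.788, -0.0]
contact_force: [-0.6, -0.8, -0.9]
finger_gap: 0.0116
grip_force: 40.6
```

```bash
python3 - <<'E'
from h import *
o=get_obs();print(o["tool_pos"],o["contact_force"],o["torque"])
s=get_image("side")[:,:,::-1]
cv2.imwrite("pics/d3.png",cv2.resize(s[180:250,185:245],(686,800) and (600,700)[:2] if 0 else (514,600),interpolation=2))
p=o["tool_pos"]-[0,0,.027]
print("eye in crop",[(proj("side",p)-[185,180])*8.57])
E
```

```text
[0.46998957 0.14142342 0.15034842] [-0.5821318  -0.80318704 -0.94979705] [-0.03857905 -0.03580972 -0.02398928]
eye in crop [array([139.2269522 , 255.74505834])]
```

View pics/d3.png

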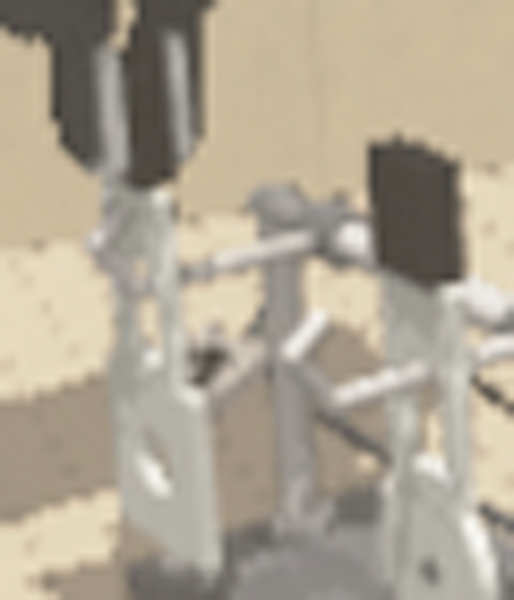

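The plate hangs just inside the bend. The barb elbow shows at (95,240), the bend at about (128,280), and the rod meets the plate at about (150,282), so roughly 6–7 mm as planned, with low forces. Raising 11 mm, then tilting about the eye.

Call:
servo_tool(
  increments=[
    {"hand":0.5,"dp":[0.05,0.01,0.4],"turn":[0,0,0]},
    {"hand":0.5,"dp":[0,0,0.4],"turn":[0,0,0]},
    {"hand":0.5,"dp":[0,0,0.3],"turn":[0,0,0]},
    {"hand":0.5,"dp":[0,0,0],"turn":[0,0,0]},
  ],
)

```text
clock: 4.65
tool_pos: [0.4718, 0.1418, 0.1622]
tcp_rot: [0.001, 0.616, 0.788, 0.001]
contact_force: [-0.7, -0.2, -0.3]
finger_gap: 0.0112
grip_force: 40.6
```

Call:
servo_tool(
  increments=[
    {"hand":0.5,"dp":[0.22,0.055,0.02],"turn":[-1.22,4.85,0]},
    {"hand":0.5,"dp":[0.22,0.055,0.0],"turn":[-1.22,4.85,0]},
    {"hand":0.5,"dp":[0.22,0.055,-0.02],"turn":[-1.22,4.85,0]},
    {"hand":0.5,"dp":[0,0,0],"turn":[0,0,0]},
  ],
)

```text
clock: 5.05
tool_pos: [0.4788, 0.1434, 0.1572]
tcp_rot: [-0.082, 0.611, 0.781, -0.106]
contact_force: [0.9, -0.8, -1.4]
finger_gap: 0.0114
grip_force: 40.9
```

Call:
servo_tool(
  increments=[
    {"hand":0.5,"dp":[0,0,0],"turn":[0,0,0]},
    {"hand":0.5,"dp":[0,0,0],"turn":[0,0,0]},
  ],
)

```text
clock: 5.25
tool_pos: [0.4775, 0.1433, 0.1622]
tcp_rot: [-0.079, 0.611, 0.781, -0.102]
contact_force: [0.4, 1.0, 0.0]
finger_gap: 0.0113
grip_force: 40.9
```

Call:
servo_tool(
  increments=[
    {"hand":0.5,"dp":[0.11,0.03,0.0],"turn":[-0.61,2.42,0]},
    {"hand":0.5,"dp":[0.11,0.03,-0.01],"turn":[-0.61,2.42,0]},
    {"hand":0.5,"dp":[0.11,0.03,-0.02],"turn":[-0.61,2.42,0]},
    {"hand":0.5,"dp":[0.1,0.03,-0.03],"turn":[-0.61,2.42,0]},
    {"hand":0.5,"dp":[0.1,0.02,-0.04],"turn":[-0.61,2.42,0]},
    {"hand":0.5,"dp":[0.1,0.02,-0.04],"turn":[-0.61,2.42,0]},
    {"hand":0.5,"dp":[0,0,0],"turn":[0,0,0]},
    {"hand":0.5,"dp":[0,0,0],"turn":[0,0,0]},
  ],
)

```text
clock: 6.05
tool_pos: [0.484, 0.1449, 0.161]
tcp_rot: [-0.158, 0.595, 0.761, -0.203]
contact_force: [-0.2, 0.1, -0.3]
finger_gap: 0.0116
grip_force: 40.9
```

Call:
servo_tool(
  increments=[
    {"hand":0.5,"dp":[0.01,0,0.08],"turn":[-0.49,1.94,0]},
    {"hand":0.5,"dp":[0.01,0,0.08],"turn":[-0.49,1.94,0]},
    {"hand":0.5,"dp":[0.01,0,0.09],"turn":[-0.49,1.94,0]},
    {"hand":0.5,"dp":[0,0,0],"turn":[0,0,0]},
    {"hand":0.5,"dp":[0,0,0],"turn":[0,0,0]},
  ],
)

```text
clock: 6.55
tool_pos: [0.4843, 0.1449, 0.1632]
tcp_rot: [-0.189, 0.586, 0.749, -0.243]
contact_force: [0.5, -0.8, 0.0]
finger_gap: 0.0114
grip_force: 41.0
```

```bash
python3 - <<'E'
from h import *
from scipy.spatial.transform import Rotation as R
o=get_obs();w=o["tcp_rot"];r=R.from_quat(w,scalar_first=True).as_matrix()
eye=o["tool_pos"]+.0275*r[:,2];e=np.array([-.9697,-.2443,0]);b=np.array([.4633,.1412,.115])
print(o["q"],o["tool_pos"],o["contact_force"],o["torque"]);print("z axis",r[:,2],"eye out,lat,up",(eye-b)@e,(eye-b)@[-.2443,.9697,0],(eye-b)[2],"tilt",np.degrees(np.arccos(-r[2,2])))
s=get_image("side")[:,:,::-1]
cv2.imwrite("pics/d4.png",cv2.resize(s[180:250,185:245],(514,600),interpolation=2))
E
```

```text
[ 0.1819091   0.69709132  0.63079123  2.12896513 -0.0380801   1.52166886] [0.48431301 0.14490298 0.16324301] [ 0.48722712 -0.82251466  0.04506122] [ 0.15309286 -0.60336507 -0.02956607]
z axis [-0.56771538 -0.14313661 -0.81068561] eye out,lat,up -0.0051802082320996975 -0.0015456293437125274 0.025949152968323272 tilt 35.83702812129411
```

View pics/d4.png

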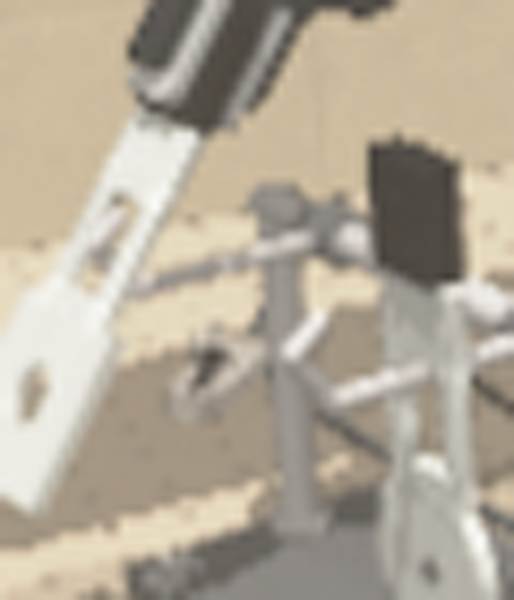

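The barb shows inside the hole, with its tip at about (120,210), and the forces are near zero. Continuing out over the barb.

Call:
servo_tool(
  increments=[
    {"hand":0.5,"dp":[-0.16,-0.04,0.1],"turn":[0,0,0]},
    {"hand":0.5,"dp":[-0.16,-0.04,0.1],"turn":[0,0,0]},
    {"hand":0.5,"dp":[-0.16,-0.04,0.1],"turn":[0,0,0]},
    {"hand":0.5,"dp":[-0.15,-0.04,0.1],"turn":[0,0,0]},
    {"hand":0.5,"dp":[-0.15,-0.03,0.1],"turn":[0,0,0]},
    {"hand":0.5,"dp":[0,0,0],"turn":[0,0,0]},
  ],
)

```text
clock: 7.2
tool_pos: [0.4764, 0.1429, 0.1677]
tcp_rot: [-0.189, 0.586, 0.749, -0.244]
contact_force: [0.6, -0.3, -0.4]
finger_gap: 0.0114
grip_force: 41.0
```

Call:
servo_tool(
  increments=[
    {"hand":0.5,"dp":[-0.4,-0.1,0],"turn":[0,0,0]},
    {"hand":0.5,"dp":[-0.4,-0.1,0],"turn":[0,0,0]},
    {"hand":0.5,"dp":[-0.4,-0.1,0],"turn":[0,0,0]},
  ],
)

```text
clock: 7.5
tool_pos: [0.4641, 0.1399, 0.1673]
tcp_rot: [-0.19, 0.586, 0.749, -0.244]
contact_force: [-0.4, 0.1, -0.2]
finger_gap: 0.0116
grip_force: 40.9
```

Call:
servo_tool(
  increments=[
    {"hand":0.5,"dp":[-0.5,-0.13,0],"turn":[0,0,0]},
    {"hand":0.5,"dp":[-0.7,-0.17,0],"turn":[0,0,0]},
    {"hand":0.5,"dp":[-0.8,-0.2,0],"turn":[0,0,0]},
    {"hand":0.5,"dp":[-0.8,-0.2,0],"turn":[0,0,0]},
    {"hand":0.5,"dp":[-0.8,-0.2,0],"turn":[0,0,0]},
    {"hand":0.5,"dp":[0,0,0],"turn":[0,0,0]},
  ],
)

```text
clock: 8.1
tool_pos: [0.4275, 0.1308, 0.1679]
tcp_rot: [-0.19, 0.586, 0.749, -0.244]
contact_force: [0.4, 0.7, -0.4]
finger_gap: 0.0114
grip_force: 40.9
```

```bash
python3 - <<'E'
from h import *
o=get_obs();print(o["q"],o["tool_pos"],o["contact_force"],o["torque"])
s=get_image("side")[:,:,::-1]
cv2.imwrite("pics/d5.png",cv2.resize(s[130:270,145:275],(557,600),interpolation=2))
E
```

```text
[ 0.17620929  0.5216748   0.38579838  2.06213412 -0.04148373  1.51708364] [0.42754202 0.1307969  0.16787192] [ 0.37389707  0.71968583 -0.38683214] [ 0.16452374 -0.67143087 -0.00963735]
```

View pics/d5.png

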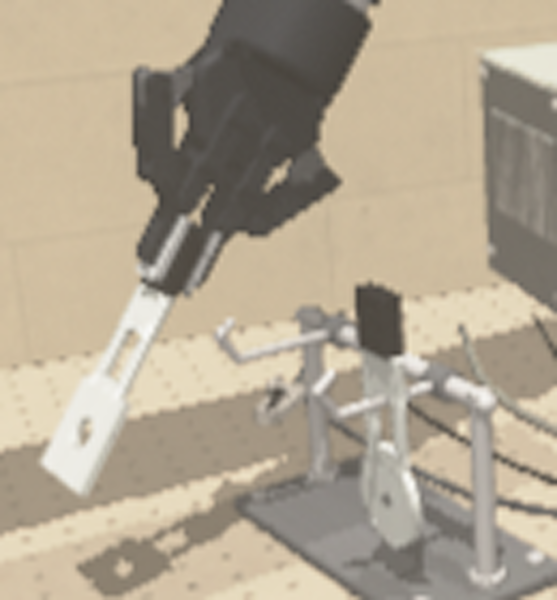

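The plate is free: held tilted at crop (85,430), the hook empty at (235,335), and the round plate still hanging. Lifting high, then standing upright and crossing to the holder.

Call:
servo_tool(
  increments=[
    {"hand":0.5,"dp":[-0.3,0,1],"turn":[0,0,0]},
    {"hand":0.5,"dp":[-0.3,0,2],"turn":[0,0,0]},
    {"hand":0.5,"dp":[0,0,2.5],"turn":[0,0,0]},
    {"hand":0.5,"dp":[0,0,2.5],"turn":[0,0,0]},
    {"hand":0.5,"dp":[0,0,2.5],"turn":[0,0,0]},
    {"hand":0.5,"dp":[0,0,2.5],"turn":[0,0,0]},
    {"hand":0.5,"dp":[0,0,2],"turn":[0,0,0]},
    {"hand":0.5,"dp":[0,0,1],"turn":[0,0,0]},
  ],
)

```text
clock: 8.95
tool_pos: [0.4105, 0.1268, 0.3042]
tcp_rot: [-0.181, 0.589, 0.753, -0.233]
contact_force: [0.7, -0.3, -0.3]
finger_gap: 0.0115
grip_force: 41.1
```

Call:
servo_tool(
  increments=[
    {"hand":0.5,"dp":[0,-2,0],"turn":[1.1,-4.35,0]},
    {"hand":0.5,"dp":[0,-2.5,0],"turn":[1.1,-4.35,0]},
    {"hand":0.5,"dp":[0,-2.5,0],"turn":[1.1,-4.35,0]},
    {"hand":0.5,"dp":[0,-2.5,0],"turn":[1.1,-4.35,0]},
    {"hand":0.5,"dp":[0,-2.5,0],"turn":[1.1,-4.35,0]},
    {"hand":0.5,"dp":[0,-2.5,0],"turn":[1.1,-4.35,0]},
    {"hand":0.5,"dp":[0,-2.5,0],"turn":[1.1,-4.35,0]},
    {"hand":0.5,"dp":[0,-2,0],"turn":[1.1,-4.35,0]},
  ],
)

```text
clock: 9.75
tool_pos: [0.4095, -0.0638, 0.3019]
tcp_rot: [0.008, 0.616, 0.788, 0.01]
contact_force: [-0.1, -0.2, -1.0]
finger_gap: 0.0113
grip_force: 41.1
```

Call:
servo_tool(
  increments=[
    {"hand":0.5,"dp":[2.2,-1.25,0],"turn":[0,0,-1.5]},
    {"hand":0.5,"dp":[2.2,-1.25,0],"turn":[0,0,-1.5]},
    {"hand":0.5,"dp":[2.2,-1.25,0],"turn":[0,0,-1.5]},
    {"hand":0.5,"dp":[2.2,-1.25,0],"turn":[0,0,-1.5]},
    {"hand":0.5,"dp":[2.2,-1.25,0],"turn":[0,0,-1.5]},
    {"hand":0.5,"dp":[2.2,-1.25,0],"turn":[0,0,-1.5]},
    {"hand":0.5,"dp":[2.2,-1.25,0],"turn":[0,0,-1.5]},
    {"hand":0.5,"dp":[2.1,-1.25,0],"turn":[0,0,-1.5]},
  ],
)

```text
clock: 10.55
tool_pos: [0.5854, -0.1631, 0.3013]
tcp_rot: [0.007, 0.695, 0.719, 0.008]
contact_force: [0.2, -0.0, -0.2]
finger_gap: 0.0117
grip_force: 41.1
```

Call:
servo_tool(
  increments=[
    {"hand":0.5,"dp":[0,0,-1],"turn":[0,0,0]},
    {"hand":0.5,"dp":[0,0,0],"turn":[0,0,0]},
    {"hand":0.5,"dp":[0,0,0],"turn":[0,0,0]},
  ],
)

```text
clock: 10.85
tool_pos: [0.5845, -0.1623, 0.2921]
tcp_rot: [0.007, 0.695, 0.719, 0.008]
contact_force: [-0.4, 0.8, -0.8]
finger_gap: 0.0114
grip_force: 41.0
```

```bash
python3 - <<'E'
from h import *
from scipy.spatial.transform import Rotation as R
np.set_printoptions(precision=4,suppress=True)
o=get_obs();r=R.from_quat(o["tcp_rot"],scalar_first=True).as_matrix()
print(o["tool_pos"],r,o["contact_force"],np.degrees(np.arctan2(r[1,1],r[0,1])))
for n in C:
    im=get_image(n);cv2.imwrite(f"pics/e_{n}.png",im[:,:,::-1])
foot=o["tool_pos"]-[0,0,.112]
print("foot proj",foot,[proj(n,foot) for n in C])
# slot dark line from the first top picture, between the lips
g=cv2.cvtColor(cv2.imread("pics/top0.png"),cv2.COLOR_BGR2GRAY).astype(int)
print(g[205:231,345:372:2])
E
```

```text
[ 0.5845 -0.1623  0.2921] [[-0.0344  0.9992  0.0223]
 [ 0.9994  0.0343  0.0018]
 [ 0.0011  0.0224 -0.9997]] [-0.4423  0.7704 -0.7648] 1.9672126362716071
foot proj [ 0.5845 -0.1623  0.1801] [array([307.171 , 223.9338]), array([372.3156, 214.3031])]
[[ 82  65  67  73  77  85  81  87  87  90  92  89  74 118]
 [ 93  86  87  88  86  88  86  85  82  88  85  89 111 161]
 [ 84  85  86  85  85  84  87  84  86  87  86  88 107 170]
 [ 83  82  85  85  88  88  86  86  88  89  89  86  84 151]
 [ 65  86  89  85  84  89  88  85  85  87  82  89  84  76]
 [ 84  84  84  81  82  88  85  92 100  97  78 103  91 115]
 [ 84  88  93  82  96 108 111 141 167 168 168 159 156 148]
 [124 166 159 155 140 123 129 143 141 136 138 137 142 143]
 [112 137 140 138 142 142 139 138 142 139 137 142 137 145]
 [109 138 141 143 138 135 135 135 135 138 146 153 124 163]
 [131 146 146 127 118  60  58  37  53  45  58  39  33 186]
 [145 102  59  60  67  71  69  72  77  76  91  52  35 181]
 [145 135  73  70  87  89  92  91  92  89  93  63  46 120]
 [142 135  54  60  68  75  89 100 113 117 125 117 120 110]
 [ 86 115 117 121 116 121 117 116 117 120 119 123 124 127]
 [ 87 120 123 124 124 124 120 104 130 128 139 155 160 163]
 [ 82 149 161 160 170 166 167 138 149 138  85 104  60  51]
 [ 88 101 117  56  58  66  51  60  59  63  68  64  68  78]
 [ 70  65  68  71  73  77  77  75  74  80  81  77  89  88]
 [ 92  88  86  87  92  91  89  90  86  91  90  92  91  91]
 [ 94  90  87  94  93  91  92  96  92  97  90  93  95 114]
 [131  90  92  91  91  88  95  85  90  91  90  91  81 124]
 [158  87  86  86  92  89  85  89  90  90  91  93  94  95]
 [161  90  90  93  90  97  93  98  94  91  92  91  91  75]
 [113  86  88  89  86  89  89  86  90  86  86  84  87  87]
 [ 87  87  85  85  82  81  79  76  75  88  87  78 102 102]]
```

Call:
servo_tool(
  increments=[
    {"hand":0.5,"dp":[0.65,0.1,-1],"turn":[0,0.64,0]},
    {"hand":0.5,"dp":[0.65,0.13,-1.5],"turn":[-0.1,0.64,0]},
    {"hand":0.5,"dp":[0,0,-2],"turn":[0,0,0]},
    {"hand":0.5,"dp":[0,0,-2],"turn":[0,0,0]},
    {"hand":0.5,"dp":[0,0,-2],"turn":[0,0,0]},
    {"hand":0.5,"dp":[0,0,-2],"turn":[0,0,0]},
    {"hand":0.5,"dp":[0,0,-1.5],"turn":[0,0,0]},
    {"hand":0.5,"dp":[0,0,-0.5],"turn":[0,0,0]},
  ],
)

```text
clock: 11.75
tool_pos: [0.5975, -0.1597, 0.1636]
tcp_rot: [-0.002, 0.695, 0.719, -0.001]
contact_force: [-0.3, 0.2, -1.6]
finger_gap: 0.0116
grip_force: 41.1
```

Call:
servo_tool(
  increments=[
    {"hand":0.5,"dp":[0,0,0],"turn":[0,0,0]},
    {"hand":0.5,"dp":[0,0,0],"turn":[0,0,0]},
  ],
)

```text
clock: 11.95
tool_pos: [0.5993, -0.1607, 0.1682]
tcp_rot: [0.002, 0.695, 0.719, 0.001]
contact_force: [0.9, -1.0, 0.4]
finger_gap: 0.0112
grip_force: 41.1
```

```bash
python3 - <<'E'
from h import *
from scipy.spatial.transform import Rotation as R
np.set_printoptions(precision=4,suppress=True,linewidth=200)
o=get_obs();r=R.from_quat(o["tcp_rot"],scalar_first=True).as_matrix()
print(o["tool_pos"],r[:,2],o["contact_force"],np.degrees(np.arctan2(r[1,1],r[0,1])))
im=get_image("side");cv2.imwrite("pics/f_side.png",im[:,:,::-1])
tx,ty=r[:,0],r[:,1]
foot=o["tool_pos"]+.112*r[:,2]
for k in(-1,1):
  print("foot corner",k,[proj("side",foot+k*.025*tx+j*.0025*ty).round(1) for j in(-1,1)],"slot end",[proj("side",np.array([.5975,-.160,.038])+k*.025*tx+j*.012*ty).round(1) for j in(-1,1)])
a=cv2.cvtColor(im,cv2.COLOR_RGB2GRAY).astype(int);b=cv2.cvtColor(cv2.imread("pics/side0.png"),cv2.COLOR_BGR2GRAY).astype(int)
print("now cols 296..336");print(a[262:308:1,298:338:2])
print("before");print(b[278:308,298:338:2])
E
```

```text
[ 0.5993 -0.1607  0.1682] [ 0.0033 -0.0014 -1.    ] [ 0.9007 -1.0279  0.3508] 1.964149559867231
foot corner -1 [array([319.4, 289.7]), array([321.7, 289. ])] slot end [array([313.5, 299.7]), array([324.6, 296.1])]
foot corner 1 [array([305.2, 277.1]), array([307.4, 276.4])] slot end [array([299.7, 286.5]), array([310.3, 283.3])]
now cols 296..336
[[152 152 149 146 147 162 162 160 151 159 223 152 105 103 104 102 130 183 183 220]
 [151 152 151 151 146 162 161 161 152 163 221 221 147 132 149 183 195 219 220 220]
 [151 152 152 152 149 161 161 161 157 163 196 232 196 153 175 218 219 219 219 220]
 [151 152 151 152 150 162 162 161 162 162 164 205 200 154 176 219 219 204 219 220]
 [152 152 152 152 151 162 159 159 162 161 161 182 188 154 205 219 219 194 217 218]
 [152 152 152 152 152 162 160 156 162 162 161 187 189 149 220 220 220 212 219 217]
 [146 148 152 152 158 163 174 157 161 162 161 187 188 139 200 220 220 220 220 218]
 [146 148 152 152 162 162 195 160 159 162 161 186 184 146 176 219 220 219 220 219]
 [152 152 152 152 161 163 199 166 151 162 161 188 181 154 176 219 219 219 219 219]
 [15
[... 4865 characters left out ...]
73 235 232 234 235 239 209 209 210]
 [145 142 149 153 155 152 165 155 163 236 147 155 223 233 233 234 230 210 209 209]
 [145 145 139 151 154 153 158 163 155 226 217 155 181 235 232 233 197 209 209 209]
 [146 145 144 142 154 155 150 164 155 179 243 152 156 217 233 234 174 188 195 193]
 [145 145 145 134 150 154 151 158 181 160 225 187 165 211 235 224 228 154 182 176]
 [146 145 147 137 143 154 154 155 176 211 162 208 226 239 239 198 226 144 171 196]
 [148 145 146 143 134 151 153 154 157 214 156 184 230 237 215 190 191 143 153 193]
 [147 146 145 146 137 147 152 154 155 165 209 213 198 203 180 194 190 143 144 164]
 [145 147 145 146 144 136 163 153 154 148 209 208 186 182 191 193 190 143 151 190]]
```

Call:
servo_tool(
  increments=[
    {"hand":0.5,"dp":[0,-0.1,-0.6],"turn":[0,-0.19,0]},
    {"hand":0.5,"dp":[0,0,-0.6],"turn":[0,0,0]},
    {"hand":0.5,"dp":[0,0,-0.4],"turn":[0,0,0]},
    {"hand":0.5,"dp":[0,0,-0.2],"turn":[0,0,0]},
    {"hand":0.5,"dp":[0,0,0],"turn":[0,0,0]},
    {"hand":0.5,"dp":[0,0,0],"turn":[0,0,0]},
  ],
)

```text
clock: 12.6
tool_pos: [0.5989, -0.1618, 0.1499]
tcp_rot: [0.003, 0.695, 0.719, 0.002]
contact_force: [0.7, -0.5, -1.1]
finger_gap: 0.0111
grip_force: 41.1
```

Call:
servo_tool(
  increments=[
    {"hand":0.5,"dp":[0,0,-0.3],"turn":[0,0,0]},
    {"hand":0.5,"dp":[0,0,-0.3],"turn":[0,0,0]},
    {"hand":0.5,"dp":[0,0,0],"turn":[0,0,0]},
  ],
)

```text
clock: 12.9
tool_pos: [0.5986, -0.1616, 0.1432]
tcp_rot: [0.002, 0.695, 0.719, 0.002]
contact_force: [-0.4, -0.1, -1.4]
finger_gap: 0.011
grip_force: 41.1
```

Call:
servo_tool(
  increments=[
    {"hand":0.5,"dp":[0,0,-0.2],"turn":[0,0,0]},
    {"hand":0.5,"dp":[0,0,-0.2],"turn":[0,0,0]},
    {"hand":0.5,"dp":[0,0,0],"turn":[0,0,0]},
  ],
)

```text
clock: 13.2
tool_pos: [0.5993, -0.1618, 0.1397]
tcp_rot: [0.003, 0.695, 0.719, 0.002]
contact_force: [0.3, 0.1, -0.1]
finger_gap: 0.0115
grip_force: 41.1
```

Call:
servo_tool(
  increments=[
    {"hand":0.5,"dp":[0,0,-0.2],"turn":[0,0,0]},
    {"hand":0.5,"dp":[0,0,-0.2],"turn":[0,0,0]},
    {"hand":0.5,"dp":[0,0,0],"turn":[0,0,0]},
  ],
)

```text
clock: 13.5
tool_pos: [0.5992, -0.1617, 0.1356]
tcp_rot: [0.003, 0.695, 0.719, 0.002]
contact_force: [2.3, -1.1, -1.4]
finger_gap: 0.0116
grip_force: 41.0
```

Call:
servo_tool(
  increments=[
    {"hand":0.5,"dp":[0,0,-0.2],"turn":[0,0,0]},
    {"hand":0.5,"dp":[0,0,-0.2],"turn":[0,0,0]},
    {"hand":0.5,"dp":[0,0,0],"turn":[0,0,0]},
  ],
)

```text
clock: 13.8
tool_pos: [0.5992, -0.1617, 0.1316]
tcp_rot: [0.003, 0.695, 0.719, 0.002]
contact_force: [1.1, 0.5, -1.1]
finger_gap: 0.0115
grip_force: 40.9
```

Call:
servo_tool(
  increments=[
    {"hand":0.5,"dp":[0.05,0,-0.2],"turn":[0,0,0]},
    {"hand":0.5,"dp":[0,0,-0.2],"turn":[0,0,0]},
    {"hand":0.5,"dp":[0,0,-0.1],"turn":[0,0,0]},
    {"hand":0.5,"dp":[0,0,0],"turn":[0,0,0]},
  ],
)

```text
clock: 14.2
tool_pos: [0.5994, -0.1617, 0.1265]
tcp_rot: [0.002, 0.695, 0.719, 0.002]
contact_force: [2.2, 0.4, -1.4]
finger_gap: 0.0111
grip_force: 40.9
```

Call:
servo_tool(
  increments=[
    {"hand":0.5,"dp":[0,0,-0.15],"turn":[0,0,0]},
    {"hand":0.5,"dp":[0,0,-0.15],"turn":[0,0,0]},
    {"hand":0.5,"dp":[0,0,0],"turn":[0,0,0]},
  ],
)

```text
clock: 14.5
tool_pos: [0.5994, -0.1617, 0.1236]
tcp_rot: [0.002, 0.695, 0.719, 0.002]
contact_force: [1.7, 0.3, -1.4]
finger_gap: 0.0115
grip_force: 41.0
```

Call:
servo_tool(
  increments=[
    {"hand":0.5,"dp":[0,0,-0.1],"turn":[0,0,0]},
    {"hand":0.5,"dp":[0,0,-0.1],"turn":[0,0,0]},
    {"hand":0.5,"dp":[0,0,0],"turn":[0,0,0]},
  ],
)

```text
clock: 14.8
tool_pos: [0.5995, -0.1618, 0.122]
tcp_rot: [0.003, 0.695, 0.719, 0.002]
contact_force: [-0.5, 0.3, 0.3]
finger_gap: 0.0113
grip_force: 41.2
```

Call:
servo_tool(
  increments=[
    {"hand":0.5,"dp":[0,0,-0.1],"turn":[0,0,0]},
    {"hand":0.5,"dp":[0,0,0],"turn":[0,0,0]},
  ],
)

```text
clock: 15.0
tool_pos: [0.5996, -0.1619, 0.1219]
tcp_rot: [0.003, 0.695, 0.719, 0.002]
contact_force: [-0.3, -0.6, 4.8]
finger_gap: 0.0115
grip_force: 41.8
```

Call:
servo_tool(
  increments=[
    {"hand":0.5,"dp":[0,0,-0.1],"turn":[0,0,0]},
    {"hand":0.5,"dp":[0,0,0],"turn":[0,0,0]},
  ],
)

```text
clock: 15.2
tool_pos: [0.5997, -0.1619, 0.1219]
tcp_rot: [0.003, 0.695, 0.719, 0.002]
contact_force: [-0.7, 0.3, 7.8]
finger_gap: 0.0114
grip_force: 42.3
```

Bottomed at TCP z 0.122, as expected. Unloading, opening, then retreating straight up.

Call:
servo_tool(
  increments=[
    {"hand":0.5,"dp":[0,0,0.15],"turn":[0,0,0]},
    {"hand":1.2,"dp":[0,0,0],"turn":[0,0,0]},
    {"hand":1.5,"dp":[0,0,0],"turn":[0,0,0]},
    {"hand":2,"dp":[0,0,0],"turn":[0,0,0]},
    {"hand":3,"dp":[0,0,0],"turn":[0,0,0]},
    {"hand":4,"dp":[0,0,0],"turn":[0,0,0]},
    {"hand":4.5,"dp":[0,0,0],"turn":[0,0,0]},
    {"hand":4.5,"dp":[0,0,0],"turn":[0,0,0]},
  ],
  grip_force=20,
)

```text
clock: 16.0
tool_pos: [0.5994, -0.1618, 0.1213]
tcp_rot: [0.003, 0.695, 0.719, 0.002]
contact_force: [0.6, -0.4, -0.2]
finger_gap: 0.0452
grip_force: 0.0
```

Call:
servo_tool(
  increments=[
    {"hand":4.5,"dp":[0,0,0.5],"turn":[0,0,0]},
    {"hand":4.5,"dp":[0,0,1.5],"turn":[0,0,0]},
    {"hand":4.5,"dp":[0,0,2],"turn":[0,0,0]},
    {"hand":4.5,"dp":[0,0,2.5],"turn":[0,0,0]},
    {"hand":4.5,"dp":[0,0,2.5],"turn":[0,0,0]},
    {"hand":4.5,"dp":[0,0,2.5],"turn":[0,0,0]},
    {"hand":4.5,"dp":[0,0,2],"turn":[0,0,0]},
    {"hand":4.5,"dp":[0,0,0],"turn":[0,0,0]},
  ],
)

```text
clock: 16.8
tool_pos: [0.6013, -0.1625, 0.2623]
tcp_rot: [0.007, 0.695, 0.719, 0.004]
contact_force: [-0.2, -0.6, 1.5]
finger_gap: 0.0451
grip_force: 0.0
```

Call:
servo_tool(
  increments=[
    {"hand":4.5,"dp":[-2.5,0,0],"turn":[0,0,0]},
    {"hand":4.5,"dp":[-4,0,0],"turn":[0,0,0]},
    {"hand":4.5,"dp":[-4,0,0],"turn":[0,0,0]},
    {"hand":4.5,"dp":[-2.5,0,0],"turn":[0,0,0]},
    {"hand":4.5,"dp":[0,0,0],"turn":[0,0,0]},
  ],
)

```text
clock: 17.3
tool_pos: [0.4665, -0.1613, 0.2564]
tcp_rot: [0.002, 0.695, 0.719, 0.001]
contact_force: [0.8, 0.5, 0.7]
finger_gap: 0.045
grip_force: 0.0
```

```bash
python3 - <<'E'
from h import *
np.set_printoptions(precision=4,suppress=True,linewidth=200)
o=get_obs();print(o["clock"],o["tool_pos"],o["contact_force"],o["finger_gap"])
I={n:get_image(n) for n in C}
def grip(n,box,th):
    x,y,w,h=box;m=(cv2.cvtColor(I[n],cv2.COLOR_RGB2GRAY)[y:y+h,x:x+w]<th).astype(np.uint8)
    k,l,st,c=cv2.connectedComponentsWithStats(m);i=1+np.argmax(st[1:,4]);print(n,st[i],c[i]+[x,y]);return c[i]+[x,y]
f=np.array([.5993,-.162,.008]);print("expect",proj("side",f+[0,0,.127]),proj("top",f+[0,0,.144]))
a=grip("side",(298,222,38,45),80);b=grip("top",(350,200,30,30),40)
print("grip",tri(a,b),"top at z.152",onz("top",*b,.152))
r=grip("side",(227,192,14,22),80);print("round before [232.9 204.7]")
# other changes in the side picture
for n in C:cv2.imwrite(f"pics/g_{n}.png",I[n][:,:,::-1])
E
```

```text
17.3 [ 0.4665 -0.1613  0.2564] [0.7778 0.4956 0.7465] 0.04495852260977729
expect [314.0469 245.3836] [369.2057 209.5699]
side [16 10 10  6 35] [318.8857 234.2286]
top [11  8 13  7 48] [366.8542 211.2083]
grip (array([ 0.6021, -0.1594,  0.1538]), np.float64(0.014821316863399471)) top at z.152 [ 0.5956 -0.1563  0.152 ]
side [  1   5  10  16 129] [232.8992 204.093 ]
round before [232.9 204.7]
```

Call:
servo_tool(
  increments=[
    {"hand":4.5,"dp":[-3,0,2],"turn":[0,0,0]},
    {"hand":4.5,"dp":[-3,0,2],"turn":[0,0,0]},
    {"hand":4.5,"dp":[-3,0,2],"turn":[0,0,0]},
    {"hand":4.5,"dp":[-2,0,2],"turn":[0,0,0]},
    {"hand":4.5,"dp":[0,0,0],"turn":[0,0,0]},
  ],
)

```text
clock: 17.9
tool_pos: [0.3597, -0.1625, 0.34]
tcp_rot: [0.006, 0.695, 0.719, 0.002]
contact_force: [0.9, 0.0, 0.6]
finger_gap: 0.0451
grip_force: 0.0
```

```bash
python3 - <<'E'
from h import *
np.set_printoptions(precision=4,suppress=True,linewidth=220)
I={n:get_image(n) for n in C}
for n in C:cv2.imwrite(f"pics/h_{n}.png",I[n][:,:,::-1])
G=cv2.cvtColor(I["side"],cv2.COLOR_RGB2GRAY)
print(G[228:300:2,296:340:2])
f=np.array([.5993,-.162,.008])
for h,w in((.144,.014),(.11,.014),(.052,.025)):print(h,[proj("side",f+[k*w*-.034,k*w,h]).round(1) for k in(-1,1)])
for n in C:
    a=cv2.absdiff(I[n][:,:,::-1],cv2.imread(f"pics/{n}0.png")).max(2)>60
    k,l,st,c=cv2.connectedComponentsWithStats(a.astype(np.uint8));print(n,[s.tolist() for s in st[1:] if s[4]>25])
E
```

```text
[[183 211 185 179 157 101 217 217 202 135 152 155 155 154 147 195 217 217 217 217 205 218]
 [162 116 168 191 106 145 205 209 206  95 116 127 133 124 110 206 207 210 217 216 217 218]
 [217 210 172  94 111 130 157 199 209  73  79  91  91  81  80 217 217 217 217 216 216 217]
 [217 217 217 164 133 161  97 112 128  79  75  74  76  74  84 217 218 217 216 202 218 217]
 [218 218 219 118 192 205 196  81  82  84  82  78  76  76  85 114 166 167 166 165 165 165]
 [194 197 203 143 217 217 182  77  76  83  84  84  81  78  93 185 182 166 182 180 184 194]
 [130 149 125 141 194 200 179  77  78  79  81  82  80  77 100 156 169 165 195 219 218 218]
 [213 191 116 126 134 148 140  78  77  79  79  79  79  77  99 185 163 142 163  91 100 133]
 [ 96  93  89  97  87  90  86  79  79  78  79  79  81  79 106 155 155 160 157 156 158 158]
 [216 170 155 218 219 219 160  79  80  78  80  81  81  81  99 192 193 193 194 194 139 159]
 [217 202 159 218 218 218 161  79  80  79  81  82  81  80 144 213 189 188 187 184 184 131]
 [120 118 118 116 116 114 109  80  81  80  80  81  82  86 104 114 122 120 120 122 132 131]
 [218 11
[... 2220 characters left out ...]
 233.9])]
0.11 [array([318.1, 257. ]), array([309.8, 250.7])]
0.052 [array([320.8, 287.9]), array([306.4, 275.3])]
side [[28, 0, 67, 150, 4936], [97, 0, 111, 144, 8106], [0, 106, 43, 125, 3146], [209, 185, 10, 18, 144], [100, 223, 11, 8, 43], [309, 236, 5, 8, 31], [310, 251, 12, 8, 70], [102, 257, 33, 25, 285], [198, 263, 27, 24, 160], [125, 265, 22, 13, 70], [220, 270, 11, 10, 38], [191, 272, 9, 5, 29], [306, 280, 14, 17, 99], [0, 289, 56, 18, 421], [191, 293, 9, 12, 29], [28, 307, 19, 19, 158]]
top [[356, 208, 19, 8, 78], [233, 249, 9, 10, 36], [392, 292, 166, 128, 7219], [110, 363, 17, 3, 34], [11, 380, 88, 40, 1743], [242, 400, 28, 20, 332], [271, 404, 20, 13, 172], [8, 411, 19, 9, 107]]
```

```bash
python3 -c "
from plant import *
print(finish_job())"
```

```text
the job is handed in; nothing more can be done
None
```

The square plate came off its hook over the barb without load and now stands upright, grip up, bottomed in the holder slot; the camera views show the round plate still hanging and the other things unmoved, and the job was handed in at about 18 s.

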